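# Close the lathe steady and pin it

### The job

Close the hinged top half of the lathe's steady rest over the work and lock it with the square-headed steel pin that lies on the bench: put the pin in from the tailstock side, through the fork and the lug between its ears, and push it until its head sits fully home against the fork. Leave the other things on the bench where they lie.

Things in the scene. Friction and masses are not known exactly. Their poses are not given: they have to be found in the camera images.
- pin: Bright steel locking pin, loose, 75 g: round shank 12 mm thick, 60 mm long, its last 3.5 mm tapering to 8.4 mm; square head 20 x 20 x 6 mm. Origin: centre of the head's bearing face (shank side); x along the shank to the tip. Lies on its head's side and its tip, so the shank dips 4 degrees to the tip, which points to world +y within 0.7 rad. A grip over 60 N can squeeze it out.
- pin_tip (a point): Middle of the pin's tapered end, 60 mm from the head's bearing face, axes as the pin.
- lathe: Blue and black bench wood lathe, fixed. Origin on the bench under mid-bed; y along the bed to the headstock and chuck, x across it, away from the robot. Bed 140 mm wide, top 60 mm high; spindle axis 185 mm high, with a wooden blank 44 mm thick. Chuck from y = 165 mm, headstock 260 to 510; tailstock -245 to -512; tool rest x = 125 to 150, y = -175 to -335 mm, 191 mm high.
- steady: Grey roller steady fixed on the bed: ring round the blank, outer radius 68, 18 mm thick (y), split at the spindle axis. Origin on the bed 125 mm below that axis; axes as the lathe. Hinge at x = 80; the lower half's fork at x = -92 mm: two upright ears across y, 8 mm thick, 28 wide, 16 apart, 13 above and 20 below the hole axis. Holes 13 mm along y. Black knobs only on the +y face.
- fork_hole (a point): Centre of the hole's mouth on the outer face of the fork's tailstock-side (-y) ear, axes as the steady; the hole axis runs along y: the pin enters here towards +y. Ear 8 mm, lug 14 mm and ear 8 mm with 1 mm between them: 32 mm from face to face.
- gate (a joint): Swing of the steady's hinged upper half, rad: 0 is closed on its stop, with the lug's hole in line with the fork's; it grows as the half swings up and away from the robot, to 1.2. Starts at 0.45 to 0.8. The hinge is stiff (friction about 0.9 N m): it stays where it is left, and about 2 to 5 N down on the tab swings it.
- gate_hinge (a point): Middle of the hinge axis (along the steady's y), 172 mm in x from the hole axis.
- lug_hole (a point): Middle of the lug's hole on the upper half: lug 14 mm thick, 28 mm wide, 13 mm below to 15 mm above its hole.
- gate_tab (a point): Point on the top of the lift tab that sticks out from the lug towards the robot, 202 mm from the hinge and 15 mm above the hinge line when closed; the tab is 14 mm wide (y), runs from 14 mm before to 14 mm behind this point and is 11 mm thick. Its axes turn with the upper half.
- bolt: Bystander: dark steel hexagon-headed bolt lying on the bench, shank 16 mm by 50 mm, head 24 mm across and 10 mm thick; too thick for the fork. Origin: centre of the head's bearing face, x to the end.
- sanding_block: Bystander: wooden sanding block with a cork sole, 45 x 85 x 38 mm. Origin: centre of its underside.
- turned_ring: Bystander: turned wooden ring, 110 mm across, 55 mm high, standing flat. Origin: centre of its underside.
- wrench: Bystander: flat steel wrench, 190 mm long, 8 mm high. Origin: middle of its underside, x along it.
- caliper: Bystander: steel slide caliper lying flat, 160 x 70 mm, 7 mm high. Origin: middle of the beam's underside.
- wax_jar: Bystander: amber glass jar with a steel lid, 72 mm across, 70 mm high. Origin: centre of its underside.

How it is judged:
By the outcome, as a careful person would: the job done as asked, in the order asked, and still so for the second after the job is handed in, with the robot touching nothing.
It also fails if it takes over 61 s, if anything falls off the work surface, if the arm or the gripper's body presses on something with over 40 N, if the wrist force passes 120 N, or if a joint passes its speed limit or range.

### The arm

A 6-joint arm with a two-finger parallel gripper is mounted at the origin on the work surface. World frame = base frame: x ahead of the robot, y to its left, z up, the work surface at z = 0. Lengths are in m, angles in degrees, forces in N, time in s.
With the tool pointing down it reaches from about 0.225 to 0.875 m from the base axis. Payload 3.4 kg.
Tool frame: the origin (TCP) lies midway between the tips of the shut fingers; the grasp point (between the pads) lies 19 mm behind it; z points along the fingers, y is the line along which they close (so a half turn about z gives the same grasp; the last joint's range is limited). The gripper opens to 85 mm and grips with 20 to 120 N. Pads are 22 mm wide; open, the fingers measure 114 mm over their backs; the gripper's body (76 mm by 85 mm) begins 54 mm behind the grasp point. The pads swing forward as they close: fully open they stand 13 mm farther back than shut.
Start: joints at [66.864, 15.808, 86.224, -0, 77.962, -6.933], TCP at [0.16, 0.552, 0.231] pointing down, gripper open.
Joint ranges: [-165.64, 165.64], [-43.16, 119.46], [12.63, 154.43], [-67.54, 247.53], [6.08, 155.33], [-154.97, 154.97]. Speed limits (degrees/s): [147.25, 147.25, 180, 180, 180, 180].

### API

Orientations are given as [roll, pitch, yaw] about the fixed x, y, z axes, in that order (R = Rz(yaw) Ry(pitch) Rx(roll)).
In Python, from rig import r gives the robot as it stands.
- The arm moves only by the shell command python3 -m handwheel 'ROWS'. ROWS is JSON, a list of rows, each an object of numbers: "tx", "ty", "tz": the shift along the world's x, y, z in mm; "rx", "ry", "rz": the turn, a rotation vector about the world's x, y, z in degrees; "grip": the finger opening in mm, from 0 to 85.4. In form: [{"tx": .., "ty": .., "tz": .., "rx": .., "ry": .., "rz": .., "grip": ..}, ...]. A call has 1 to 10 rows; each row is the pose to reach, as a shift and turn from the pose commanded when the call began; what a row does not reach only later rows make up. A row lasts 1/12 s, in which the tool goes at most 41.7 mm and 7.16 degrees, less where a joint would pass 70% of its speed; a pose out of reach is approached as far as the arm can. A call with a gripper value outside its range is refused whole. The fingers move at their own pace and stop on an object; the grip force is fixed at half the most. Time passes only in rows, so rows that repeat a pose let the fingers close. It gives the time, the measured TCP pose, the force, the opening and the grip force at its end, in the units of the state.
- r.state(): the state, without advancing time (a new reading comes with each control period).
- r.read_camera(name): name is "scene" or "side" or "wrist"; returns a dict with "color" (480x640x3 uint8, red, green, blue), "mtx" (3x3 intrinsics, pixels), "dist_coeffs" ([k1, k2, p1, p2, k3] as OpenCV has them; the pictures are not rectified), "cam_to_world" (4x4, takes a point from camera to world coordinates). Camera axes: x right, y up, looking along -z (the intrinsics and any distortion apply to the point x, -y, -z); pixel columns grow to the right and rows downward; lengths in m; the calibration is good to about 2 mm. A picture is of the moment at which its call begins. There is no depth.
- r.job_done(): hands the job in; it is judged then, once.
The state is a dict: "time_s": time; "joint_pos": joint angles; "joint_velocities": joint speeds; "joint_efforts": joint torques, N m; "tcp_pos": TCP position; "tcp_rot": TCP orientation; "contact_force": force on the tool from outside, world axes, zero at the start; "ft_torque": the same for the moment, N m; "width": opening from 0.0 (shut) to 1.0 (fully open); "grip_force": force on a finger pad.
Only numpy, scipy, OpenCV 4.12 (cv2) and the standard library are available. Lean on these libraries where they do the work, as an engineer would, in place of code of your own. Each camera call takes 0.05 s, during which the arm holds its last target. There are 200 camera calls.

## Working session

There is one attempt and no reset: what is moved stays moved. The work goes in short steps, Python scripts to look and compute and a shell command to move; the robot and the scene stay as the last step left them, time stands still between calls to the robot, and variables do not carry over. Pictures are saved under pics/ and viewed, at most 12 in all, crops included, and the job is handed in when it is done.

```bash
mkdir -p pics; ls
cat > h.py <<'E'
import numpy as np, cv2
from rig import r
def shot(n,f=None):
    c=r.read_camera(n)
    if f: cv2.imwrite(f'pics/{f}.png',c['color'][:,:,::-1])
    return c
def ray(c,uv):
    p=cv2.undistortPoints(np.array([[uv]],float),c['mtx'],np.array(c['dist_coeffs'],float))[0,0]
    T=np.array(c['cam_to_world']); d=T[:3,:3]@np.array([p[0],-p[1],-1]); return T[:3,3],d/np.linalg.norm(d)
def plane(c,uv,z,ax=2):
    o,d=ray(c,uv); return o+d*(z-o[ax])/d[ax]
def tri(*cu):
    A=0;b=0
    for c,uv in cu:
        o,d=ray(c,uv);P=np.eye(3)-np.outer(d,d);A=A+P;b=b+P@o
    return np.linalg.solve(A,b)
def proj(c,X):
    T=np.linalg.inv(c['cam_to_world']);X=np.atleast_2d(X)@T[:3,:3].T+T[:3,3]
    return cv2.projectPoints((X*[1,-1,-1]).reshape(-1,1,3),np.zeros(3),np.zeros(3),np.array(c['mtx'],float),np.array(c['dist_coeffs'],float))[0][:,0]
E
python3 - <<'E'
from h import *
import pickle
C={n:shot(n,n+'0') for n in('scene','side','wrist')}
pickle.dump(C,open('c0.pkl','wb'))
for n in C: print(n,np.round(C[n]['cam_to_world'],3).tolist(),np.round(C[n]['mtx'],1).tolist())
print(r.state())
E
```

```text
pics
scene [[0.316, -0.568, 0.76, 1.302], [0.949, 0.181, -0.26, -0.27], [0.01, 0.803, 0.596, 0.698], [0.0, 0.0, 0.0, 1.0]] [[446.3, 0.0, 318.2], [0.0, 446.3, 242.9], [0.0, 0.0, 1.0]]
side [[0.971, 0.134, -0.198, 0.396], [-0.239, 0.516, -0.823, -0.953], [-0.008, 0.846, 0.533, 0.73], [0.0, 0.0, 0.0, 1.0]] [[534.4, 0.0, 323.1], [0.0, 534.4, 240.1], [0.0, 0.0, 1.0]]
wrist [[0.279, -0.92, -0.274, 0.09], [0.96, 0.267, 0.082, 0.572], [-0.003, -0.286, 0.958, 0.374], [0.0, 0.0, 0.0, 1.0]] [[392.1, 0.0, 314.6], [0.0, 392.1, 244.2], [0.0, 0.0, 1.0]]
{'time_s': 0.15, 'joint_pos': array([ 6.68627564e+01,  1.58397613e+01,  8.62790605e+01, -1.96741310e-03,
        7.79641413e+01, -6.93601957e+00]), 'joint_velocities': array([ 0.09476261, -0.06799812, -0.24842981,  0.01919901,  0.02355904,
       -0.03741979]), 'joint_efforts': array([ 1.21915557e-03, -4.17146623e+01, -2.46033007e+01, -2.12601585e-04,
        7.68939295e-03, -1.33499842e-05]), 'tcp_pos': array([0.16031663, 0.55176953, 0.23063035]), 'tcp_rot': array([-1.79917412e+02, -8.10920278e-03,  1.63799182e+02]), 'contact_force': array([-0.44529811,  0.08984226,  0.54142337]), 'ft_torque': array([-0.01539981,  0.02249694,  0.02470987]), 'grip_force': 0.0, 'width': 0.9964573078203005}
```

View pics/scene0.png

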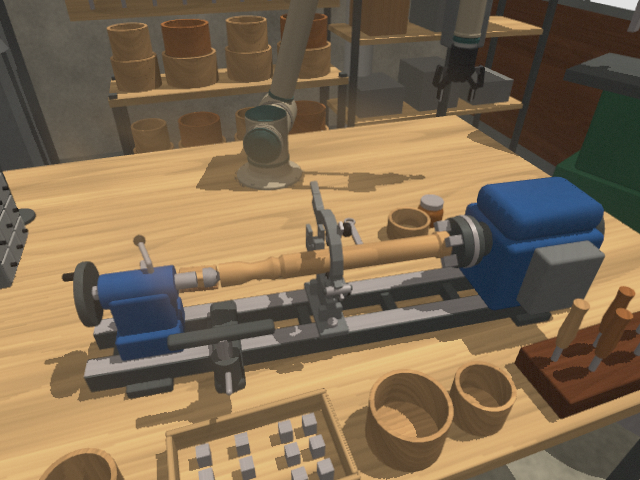

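View pics/side0.png

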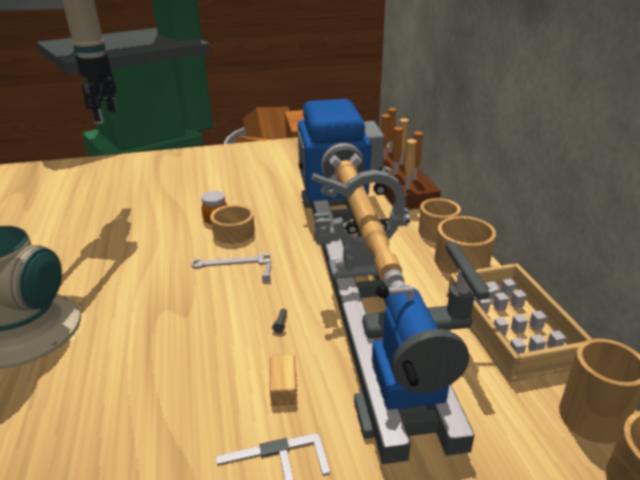

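View pics/wrist0.png

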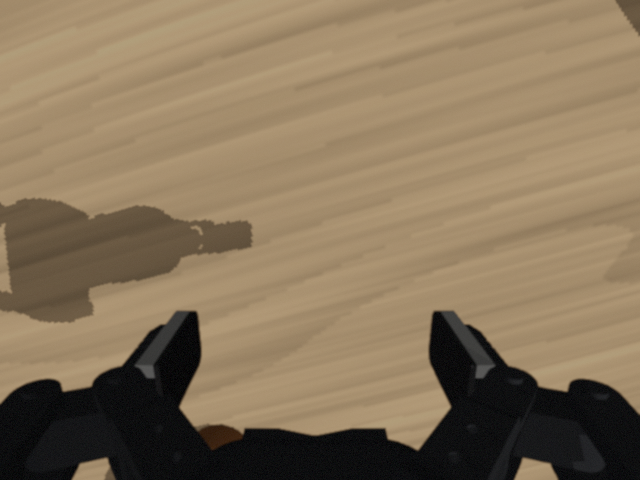

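The scene view shows the steady, with its gate raised, near (328,250). The side view shows the wrench at (230,262), a bright piece at (266,268) that is probably the pin, the bolt at (280,320) and the steady at (340,220). The wrist view shows only bench.

Run:
```python
from h import *
import pickle
C=pickle.load(open('c0.pkl','rb'))
s=C['side']['color'][:,:,::-1]; q=C['scene']['color'][:,:,::-1]
a=cv2.resize(s[240:300,220:300],(400,300),interpolation=cv2.INTER_CUBIC)
b=cv2.resize(s[160:280,300:420],(400,400)[:2],interpolation=cv2.INTER_CUBIC)
d=cv2.resize(q[170:340,270:390],(400,567),interpolation=cv2.INTER_CUBIC)
L=np.zeros((567,400,3),np.uint8); L[:300]=a
e=cv2.resize(s[160:240,300:420],(400,267),interpolation=cv2.INTER_CUBIC); L[300:]=e
cv2.imwrite('pics/crop1.png',np.hstack([L,d]))
print(plane(C['side'],(266,258),.01),plane(C['side'],(266,280),.01),plane(C['side'],(280,320),.01))
```

```text
[0.51119261 0.11542353 0.01      ] [0.49781933 0.02723993 0.01      ] [ 0.50492584 -0.11618884  0.01      ]
```

View pics/crop1.png

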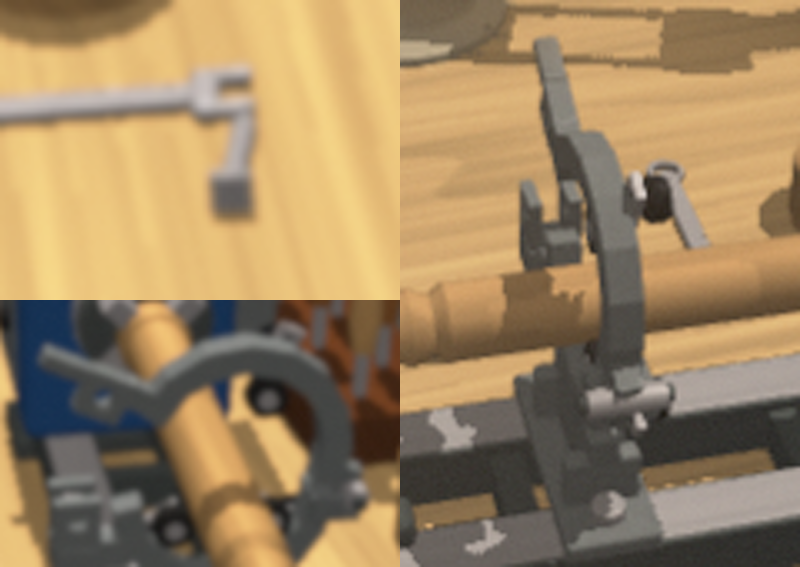

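The crops show the pin just in front of the wrench jaw, head at about side (266,279) and tip at about (269,262). The gate tab end is at side (313.5,175) and scene (313.5,182). The fork ears are at scene (309,225) and (321,225).

Run:
```python
from h import *
import pickle
C=pickle.load(open('c0.pkl','rb'));s=C['side'];q=C['scene']
print('tab',tri((s,(313.5,175)),(q,(313.5,182))))
print('ear',plane(q,(309,225.5),.198),plane(q,(321,225.5),.198))
print('head',plane(s,(266.4,279),.01),'tip',plane(s,(268.6,262.4),.006))
# bed inner-near top edge, left side
m=lambda p:plane(s,p,.06)
print(m((330,245)),m((380,430)))
```

```text
tab [ 0.59732464 -0.04053634  0.29036429]
ear [ 0.60303884 -0.05116723  0.198     ] [ 0.61024154 -0.02843711  0.198     ]
head [0.49927187 0.03079534 0.01      ] tip [0.51502319 0.10119257 0.006     ]
[0.65520725 0.05743831 0.06      ] [ 0.59990035 -0.45749186  0.06      ]
```

```bash
R='{"tx":370,"ty":-530,"tz":150,"rz":10}'; python3 -m handwheel '[{"tx":370,"ty":-530,"tz":150,"rz":10},{"tx":370,"ty":-530,"tz":150,"rz":10},{"tx":370,"ty":-530,"tz":150,"rz":10},{"tx":370,"ty":-530,"tz":150,"rz":10},{"tx":370,"ty":-530,"tz":150,"rz":10},{"tx":370,"ty":-530,"tz":150,"rz":10},{"tx":370,"ty":-530,"tz":150,"rz":10},{"tx":370,"ty":-530,"tz":150,"rz":10},{"tx":370,"ty":-530,"tz":150,"rz":10},{"tx":370,"ty":-530,"tz":150,"rz":10}]'
```

```text
invalid input
```

```bash
python3 -m handwheel '[{"tx":370,"ty":-530,"tz":150,"rx":0,"ry":0,"rz":10,"grip":85},{"tx":370,"ty":-530,"tz":150,"rx":0,"ry":0,"rz":10,"grip":85},{"tx":370,"ty":-530,"tz":150,"rx":0,"ry":0,"rz":10,"grip":85},{"tx":370,"ty":-530,"tz":150,"rx":0,"ry":0,"rz":10,"grip":85},{"tx":370,"ty":-530,"tz":150,"rx":0,"ry":0,"rz":10,"grip":85},{"tx":370,"ty":-530,"tz":150,"rx":0,"ry":0,"rz":10,"grip":85},{"tx":370,"ty":-530,"tz":150,"rx":0,"ry":0,"rz":10,"grip":85},{"tx":370,"ty":-530,"tz":150,"rx":0,"ry":0,"rz":10,"grip":85},{"tx":370,"ty":-530,"tz":150,"rx":0,"ry":0,"rz":10,"grip":85},{"tx":370,"ty":-530,"tz":150,"rx":0,"ry":0,"rz":10,"grip":85}]'
```

```text
time_s: 0.98
tcp_pos: [0.3927, 0.2183, 0.3257]
tcp_rot: [180.0, 0.0, 173.8]
contact_force: [0.6, 0.0, 0.3]
width: 0.995
grip_force: 0.0
```

```bash
python3 -m handwheel '[{"tx":138,"ty":-210,"tz":55,"rx":0,"ry":0,"rz":0,"grip":85},{"tx":138,"ty":-210,"tz":55,"rx":0,"ry":0,"rz":0,"grip":85},{"tx":138,"ty":-210,"tz":55,"rx":0,"ry":0,"rz":0,"grip":85},{"tx":138,"ty":-210,"tz":55,"rx":0,"ry":0,"rz":0,"grip":85},{"tx":138,"ty":-210,"tz":55,"rx":0,"ry":0,"rz":0,"grip":85},{"tx":138,"ty":-210,"tz":55,"rx":0,"ry":0,"rz":0,"grip":85},{"tx":138,"ty":-210,"tz":55,"rx":0,"ry":0,"rz":0,"grip":85},{"tx":138,"ty":-210,"tz":55,"rx":0,"ry":0,"rz":0,"grip":85},{"tx":138,"ty":-210,"tz":55,"rx":0,"ry":0,"rz":0,"grip":85}]'
python3 - <<'E'
from h import *
import pickle
c=shot('wrist','w1');pickle.dump(c,open('c1.pkl','wb'));print(np.round(c['cam_to_world'],3).tolist())
E
```

```text
time_s: 1.73
tcp_pos: [0.5298, 0.0104, 0.3796]
tcp_rot: [179.9, -0.1, 173.7]
contact_force: [-0.3, 0.1, -0.0]
width: 0.997
grip_force: 0.0
[[0.109, -0.953, -0.282, 0.457], [0.994, 0.105, 0.031, 0.017], [0.0, -0.284, 0.959, 0.523], [0.0, 0.0, 0.0, 1.0]]
```

View pics/w1.png

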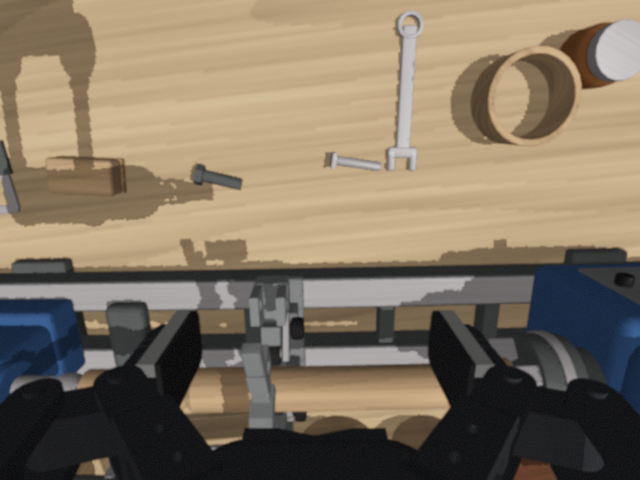

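The wrist view shows the pin, head (333,160) and tip (382,166), with the wrench jaw just beyond the tip. The fork is near (270,300), with the raised tab beside it. I'll enlarge both areas.

Run:
```python
from h import *
import pickle
c=pickle.load(open('c1.pkl','rb'));q=c['color'][:,:,::-1]
a=cv2.resize(q[140:185,315:425],(770,315),interpolation=cv2.INTER_CUBIC)[:280]
b=cv2.resize(q[270:355,225:310],(340*0+595,595),interpolation=cv2.INTER_CUBIC)
a=cv2.resize(a,(594,216)); 
cv2.imwrite('pics/crop2.png',np.vstack([a,cv2.resize(b,(594,594))[:384]]))
```

```text
(no output)
```

View pics/crop2.png

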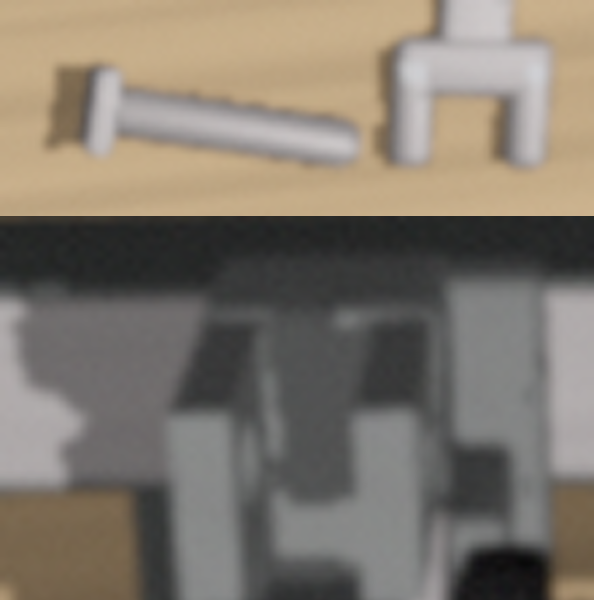

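Run:
```python
from h import *
import pickle
c=pickle.load(open('c1.pkl','rb'));C=pickle.load(open('c0.pkl','rb'))
hd,tp=(336.9,160.4),(381.1,166.5)
H=plane(c,hd,.010);T=plane(c,tp,.006);print('pin',H,T,np.linalg.norm(H-T),np.degrees(np.arctan2(*(T-H)[:2])))
f=lambda x,y:(225+x/6.988,270+(y-216)/6.988)
for p in[(172,408),(235,408),(357,408),(418,408)]: print(f(*p),plane(c,f(*p),.198))
print('tab proj',proj(c,[[0.597,-0.0405,0.290],[.605,-.04,.198]]))
# bed front edge direction at z=.06: brightness step down columns
g=cv2.cvtColor(c['color'],cv2.COLOR_RGB2GRAY).astype(int)
P=[]
for u in list(range(80,200,10))+list(range(320,520,10)):
    k=np.argmax(np.diff(cv2.GaussianBlur(g.astype(np.float32),(1,5),0)[265:300,u]))+265
    P.append(plane(c,(u,k+.5),.06))
P=np.array(P)
vx=cv2.fitLine(P[:,:2].astype(np.float32),cv2.DIST_HUBER,0,.001,.001).ravel();print(vx,np.degrees(np.arctan2(vx[0],vx[1])))
```

```text
pin [0.49922386 0.04174798 0.01      ] [0.51351206 0.09848438 0.006     ] 0.05864444796475359 14.13514372932133
(249.6136233543217, 297.4756725815684) [ 0.59593695 -0.05678455  0.198     ]
(258.6290784201488, 297.4756725815684) [ 0.59681129 -0.04867757  0.198     ]
(276.0875787063537, 297.4756725815684) [ 0.59850932 -0.03299897  0.198     ]
(284.8168288494562, 297.4756725815684) [ 0.59936097 -0.02516765  0.198     ]
tab proj [[252.20279354 352.55401499]
 [269.43674557 304.77263895]]
[ 0.089981    0.9959435   0.6386593  -0.00910208] 5.1625137
```

```bash
python3 -m handwheel '[{"tx":74,"ty":-52,"tz":-40,"rx":0,"ry":0,"rz":0,"grip":0},{"tx":74,"ty":-52,"tz":-40,"rx":0,"ry":0,"rz":0,"grip":0},{"tx":74,"ty":-52,"tz":-40,"rx":0,"ry":0,"rz":0,"grip":0},{"tx":74,"ty":-52,"tz":-55,"rx":0,"ry":0,"rz":0,"grip":0},{"tx":74,"ty":-52,"tz":-60,"rx":0,"ry":0,"rz":0,"grip":0},{"tx":74,"ty":-52,"tz":-60,"rx":0,"ry":0,"rz":0,"grip":0},{"tx":74,"ty":-52,"tz":-60,"rx":0,"ry":0,"rz":0,"grip":0},{"tx":74,"ty":-52,"tz":-60,"rx":0,"ry":0,"rz":0,"grip":0}]'
```

```text
time_s: 2.45
tcp_pos: [0.6039, -0.0407, 0.3217]
tcp_rot: [180.0, 0.1, 173.9]
contact_force: [-0.1, 0.8, 0.6]
width: 0.001
grip_force: 0.0
```

```bash
python3 -m handwheel '[{"tx":2,"ty":0,"tz":-15,"rx":0,"ry":0,"rz":0,"grip":0},{"tx":1,"ty":0,"tz":-30,"rx":0,"ry":0,"rz":0,"grip":0},{"tx":0,"ty":0,"tz":-38,"rx":0,"ry":0,"rz":0,"grip":0},{"tx":-2,"ty":0,"tz":-46,"rx":0,"ry":0,"rz":0,"grip":0},{"tx":-5,"ty":0,"tz":-54,"rx":0,"ry":0,"rz":0,"grip":0},{"tx":-9,"ty":0,"tz":-64,"rx":0,"ry":0,"rz":0,"grip":0},{"tx":-13,"ty":1,"tz":-74,"rx":0,"ry":0,"rz":0,"grip":0},{"tx":-16,"ty":1,"tz":-84,"rx":0,"ry":0,"rz":0,"grip":0},{"tx":-19,"ty":2,"tz":-94,"rx":0,"ry":0,"rz":0,"grip":0},{"tx":-21,"ty":2,"tz":-104,"rx":0,"ry":0,"rz":0,"grip":0}]'
```

```text
time_s: 3.28
tcp_pos: [0.5834, -0.0398, 0.216]
tcp_rot: [-180.0, 0.1, 173.8]
contact_force: [2.3, -0.4, 2.7]
width: 0.002
grip_force: 1.0
```

Contact force is about 2.7 N up, so the gate is swinging. I'll continue to the stop.

```bash
python3 -m handwheel '[{"tx":-1,"ty":0,"tz":-6,"rx":0,"ry":0,"rz":0,"grip":0},{"tx":-2,"ty":0,"tz":-10,"rx":0,"ry":0,"rz":0,"grip":0},{"tx":-2,"ty":0,"tz":-14,"rx":0,"ry":0,"rz":0,"grip":0},{"tx":-2,"ty":0,"tz":-16,"rx":0,"ry":0,"rz":0,"grip":0},{"tx":-2,"ty":0,"tz":-17,"rx":0,"ry":0,"rz":0,"grip":0},{"tx":-2,"ty":0,"tz":-17,"rx":0,"ry":0,"rz":0,"grip":0}]'
```

```text
time_s: 3.78
tcp_pos: [0.5804, -0.0397, 0.2]
tcp_rot: [180.0, -0.1, 173.8]
contact_force: [-2.7, 0.9, 5.8]
width: 0.002
grip_force: 2.7
```

```bash
python3 -m handwheel '[{"tx":0,"ty":0,"tz":-2,"rx":0,"ry":0,"rz":0,"grip":0},{"tx":0,"ty":0,"tz":-3,"rx":0,"ry":0,"rz":0,"grip":0},{"tx":0,"ty":0,"tz":-3,"rx":0,"ry":0,"rz":0,"grip":0}]'
```

```text
time_s: 4.03
tcp_pos: [0.5804, -0.0397, 0.1999]
tcp_rot: [-180.0, 0.0, 173.8]
contact_force: [-6.7, 1.2, 18.0]
width: -0.002
grip_force: 9.0
```

```bash
python3 -m handwheel '[{"tx":0,"ty":0,"tz":35,"rx":0,"ry":0,"rz":0,"grip":0},{"tx":-20,"ty":0,"tz":60,"rx":0,"ry":0,"rz":-7,"grip":30},{"tx":-50,"ty":20,"tz":60,"rx":0,"ry":0,"rz":-14,"grip":30},{"tx":-78,"ty":45,"tz":40,"rx":0,"ry":0,"rz":-21,"grip":30},{"tx":-78,"ty":70,"tz":20,"rx":0,"ry":0,"rz":-28,"grip":30},{"tx":-78,"ty":94,"tz":-10,"rx":0,"ry":0,"rz":-35,"grip":30},{"tx":-78,"ty":94,"tz":-40,"rx":0,"ry":0,"rz":-42,"grip":30},{"tx":-78,"ty":94,"tz":-50,"rx":0,"ry":0,"rz":-49,"grip":30},{"tx":-78,"ty":94,"tz":-50,"rx":0,"ry":0,"rz":-56,"grip":30},{"tx":-78,"ty":94,"tz":-50,"rx":0,"ry":0,"rz":-63,"grip":30}]'
```

```text
time_s: 4.87
tcp_pos: [0.502, 0.0544, 0.1448]
tcp_rot: [-179.8, -0.1, 110.5]
contact_force: [0.9, 0.8, -0.0]
width: 0.354
grip_force: 0.0
```

```bash
python3 -m handwheel '[{"tx":0,"ty":0,"tz":0,"rx":0,"ry":0,"rz":-7,"grip":50},{"tx":0,"ty":0,"tz":0,"rx":0,"ry":0,"rz":-14,"grip":50},{"tx":0,"ty":0,"tz":0,"rx":0,"ry":0,"rz":-21,"grip":50},{"tx":0,"ty":0,"tz":0,"rx":0,"ry":0,"rz":-28,"grip":50},{"tx":0,"ty":0,"tz":0,"rx":0,"ry":0,"rz":-35,"grip":50},{"tx":0,"ty":0,"tz":0,"rx":0,"ry":0,"rz":-35,"grip":50}]'
python3 - <<'E'
from h import *
import pickle
c=shot('wrist');pickle.dump(c,open('c2.pkl','wb'))
q=c['color'][:,:,::-1].copy()
for X in([.4992,.0417,.01],[.5135,.0985,.006]): cv2.circle(q,tuple(int(v) for v in proj(c,X)[0]),2,(0,0,255),-1)
cv2.imwrite('pics/w2.png',q);print(r.state()['tcp_pos'])
E
```

```text
time_s: 5.37
tcp_pos: [0.503, 0.0541, 0.1461]
tcp_rot: [-180.0, 0.0, 75.7]
contact_force: [-0.5, -0.2, 0.4]
width: 0.587
grip_force: 0.0
[0.50304589 0.05412786 0.14608827]
```

View pics/w2.png

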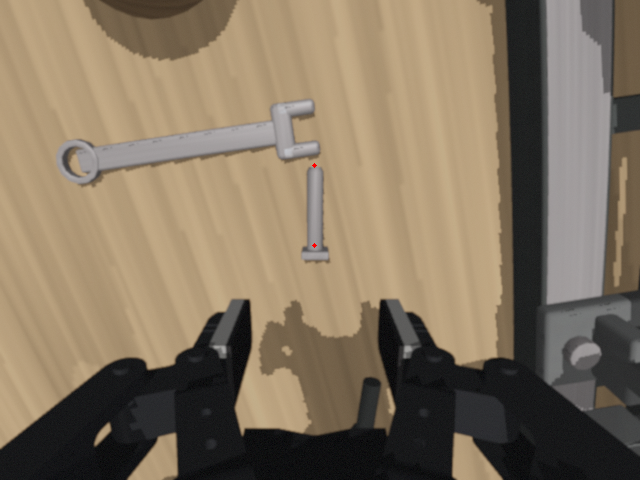

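The wrist view shows the pin upright in the picture, head face at (315,249) and tip at (315,167), about 2 mm toward the robot's tail side of my estimate. It lines up with the fingers, so I'll descend and grip.

```bash
python3 -m handwheel '[{"tx":-1,"ty":-1.5,"tz":-35,"rx":0,"ry":0,"rz":0,"grip":40},{"tx":-1,"ty":-1.5,"tz":-70,"rx":0,"ry":0,"rz":0,"grip":40},{"tx":-1,"ty":-1.5,"tz":-100,"rx":0,"ry":0,"rz":0,"grip":40},{"tx":-1,"ty":-1.5,"tz":-120,"rx":0,"ry":0,"rz":0,"grip":40},{"tx":-1,"ty":-1.5,"tz":-132,"rx":0,"ry":0,"rz":0,"grip":40},{"tx":-1,"ty":-1.5,"tz":-138,"rx":0,"ry":0,"rz":0,"grip":40},{"tx":-1,"ty":-1.5,"tz":-142.5,"rx":0,"ry":0,"rz":0,"grip":40},{"tx":-1,"ty":-1.5,"tz":-142.5,"rx":0,"ry":0,"rz":0,"grip":40}]'
```

```text
time_s: 6.08
tcp_pos: [0.5022, 0.0527, 0.0034]
tcp_rot: [-180.0, 0.0, 75.9]
contact_force: [0.1, 0.3, 0.2]
width: 0.47
grip_force: 0.0
```

```bash
python3 -m handwheel '[{"tx":0,"ty":0,"tz":0,"rx":0,"ry":0,"rz":0,"grip":25},{"tx":0,"ty":0,"tz":0,"rx":0,"ry":0,"rz":0,"grip":15},{"tx":0,"ty":0,"tz":0,"rx":0,"ry":0,"rz":0,"grip":6},{"tx":0,"ty":0,"tz":0,"rx":0,"ry":0,"rz":0,"grip":6},{"tx":0,"ty":0,"tz":0,"rx":0,"ry":0,"rz":0,"grip":6},{"tx":0,"ty":0,"tz":0,"rx":0,"ry":0,"rz":0,"grip":6}]'
```

```text
time_s: 6.58
tcp_pos: [0.5031, 0.0527, 0.0048]
tcp_rot: [179.9, -0.0, 75.8]
contact_force: [-1.1, 0.5, 6.5]
width: 0.104
grip_force: 58.9
```

```bash
python3 -m handwheel '[{"tx":0,"ty":0,"tz":5,"rx":0,"ry":0,"rz":0,"grip":6},{"tx":0,"ty":0,"tz":20,"rx":0,"ry":0,"rz":0,"grip":6},{"tx":0,"ty":0,"tz":50,"rx":0,"ry":0,"rz":0,"grip":6},{"tx":0,"ty":0,"tz":90,"rx":0,"ry":0,"rz":0,"grip":6},{"tx":0,"ty":0,"tz":130,"rx":0,"ry":0,"rz":0,"grip":6},{"tx":0,"ty":0,"tz":150,"rx":0,"ry":0,"rz":0,"grip":6},{"tx":0,"ty":0,"tz":150,"rx":0,"ry":0,"rz":0,"grip":6}]'
python3 - <<'E'
from h import *
import pickle
c=shot('wrist');s=shot('side');q=shot('scene');pickle.dump((c,s,q),open('c3.pkl','wb'))
t=r.state()['tcp_pos'];print(t)
I=[c['color'][100:420,200:440]]
for k in(s,q):
    u,v=proj(k,t)[0].astype(int);print(u,v)
    I.append(cv2.resize(k['color'][v-40:v+40,u-30:u+30],(240,320),interpolation=cv2.INTER_CUBIC))
cv2.imwrite('pics/w3.png',np.hstack(I)[:,:,::-1])
E
```

```text
time_s: 7.17
tcp_pos: [0.5057, 0.0526, 0.1592]
tcp_rot: [179.4, -0.1, 75.8]
contact_force: [0.1, -0.0, -1.3]
width: 0.107
grip_force: 58.7
[0.501244   0.05272693 0.15316553]
261 219
339 209
```

View pics/w3.png

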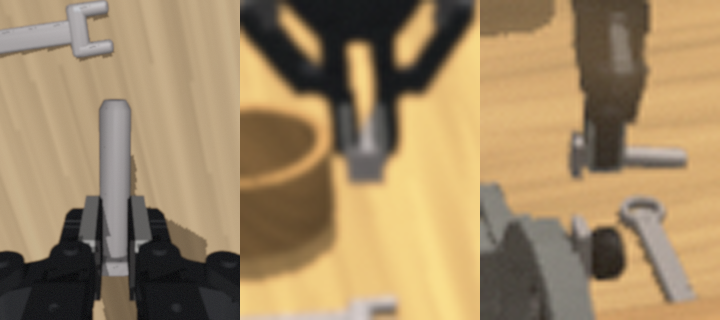

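The pin is held by the shank, with head and tip free. Next I'll carry it around the robot side to a pose in front of the fork, levelled and yawed to the hole axis.

```bash
python3 -m handwheel '[{"tx":0,"ty":-30,"tz":10,"rx":0,"ry":0,"rz":0,"grip":6},{"tx":0,"ty":-65,"tz":20,"rx":0,"ry":0,"rz":0,"grip":6},{"tx":0,"ty":-100,"tz":27,"rx":0,"ry":0,"rz":0,"grip":6},{"tx":0,"ty":-135,"tz":27,"rx":0,"ry":0,"rz":0,"grip":6},{"tx":0,"ty":-165,"tz":27,"rx":1,"ry":0,"rz":2,"grip":6},{"tx":25,"ty":-180,"tz":27,"rx":2,"ry":0,"rz":4,"grip":6},{"tx":55,"ty":-180,"tz":27,"rx":3,"ry":0,"rz":7,"grip":6},{"tx":85,"ty":-180,"tz":27,"rx":4,"ry":0,"rz":8.7,"grip":6},{"tx":103,"ty":-180,"tz":27,"rx":4,"ry":0,"rz":8.7,"grip":6},{"tx":103,"ty":-180,"tz":27,"rx":4,"ry":0,"rz":8.7,"grip":6}]'
python3 -m handwheel '[{"tx":0,"ty":0,"tz":0,"rx":0,"ry":0,"rz":0,"grip":6},{"tx":0,"ty":0,"tz":0,"rx":0,"ry":0,"rz":0,"grip":6},{"tx":0,"ty":0,"tz":0,"rx":0,"ry":0,"rz":0,"grip":6},{"tx":0,"ty":0,"tz":0,"rx":0,"ry":0,"rz":0,"grip":6}]'
python3 - <<'E'
from h import *
import pickle
c=shot('wrist');s=shot('side');q=shot('scene');pickle.dump((c,s,q),open('c4.pkl','wb'))
t=r.state();t=t['tcp_pos'];print(t,r.state()['tcp_rot'])
A=cv2.resize(c['color'][130:400,200:440],(480,540),interpolation=cv2.INTER_CUBIC)
I=[]
for k in(s,q):
    u,v=(proj(k,t+[0,.04,0])[0]).astype(int);print(u,v)
    I.append(cv2.resize(k['color'][v-27:v+27,u-32:u+32],(320,270),interpolation=cv2.INTER_CUBIC))
cv2.imwrite('pics/w4.png',np.hstack([A,np.vstack(I)])[:,:,::-1])
E
```

```text
time_s: 8.15
tcp_pos: [0.6079, -0.1279, 0.1773]
tcp_rot: [-179.2, -4.0, 84.4]
contact_force: [0.5, 0.0, -0.3]
width: 0.108
grip_force: 58.8
time_s: 8.48
tcp_pos: [0.604, -0.1269, 0.1806]
tcp_rot: [-179.2, -3.9, 84.5]
contact_force: [-0.4, 0.0, -0.2]
width: 0.108
grip_force: 58.8
[ 0.60469038 -0.12714887  0.18121524] [-179.33607101   -3.92747952   84.47953896]
323 235
291 236
```

View pics/w4.png

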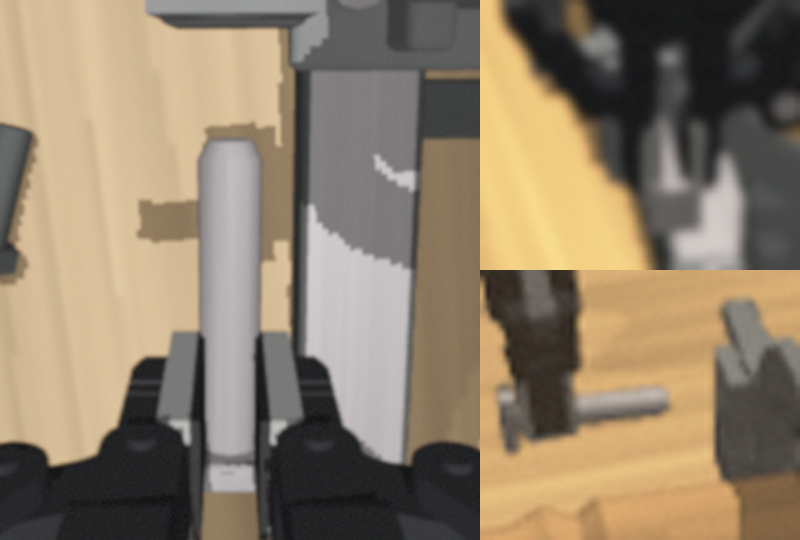

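Run:
```python
from h import *
import pickle
c,s,q=pickle.load(open('c4.pkl','rb'))
g=lambda x,y:(200+x/2,130+y/2)
for n,p,z in(('earL',(148,13),.198),('earR',(322,13),.198),('tipc',(230,142),.185),('tipc',(230,142),.182),('tip+',(230,142),.188),('headface',(230,458),.185)): print(n,plane(c,g(*p),z))
# scene: crop scale5 offset(291-32,236-27)
f=lambda x,y:(259+(x-480)/5,209+(y-270)/5)
print('tip tri',tri((c,g(230,142)),(q,f(667,398))))
o,d=ray(q,f(667,398)); 
H=plane(q,f(505,415),.604,0); print('head scene at x=.604',H,'tip',plane(q,f(667,398),.609,0))
print('ear top corner tailside front scene',plane(q,f(718,350),.198))
print('side head', plane(s,(323-32+(675-480)/5,235-27+208/5),-.142,1))
print('cam',np.round(np.array(c['cam_to_world'])[:3,3],4))
```

```text
earL [ 0.59681678 -0.0576745   0.198     ]
earR [ 0.62475649 -0.06036804  0.198     ]
tipc [ 0.60771181 -0.08116175  0.185     ]
tipc [ 0.6076418  -0.08149544  0.182     ]
tip+ [ 0.60778182 -0.08082806  0.188     ]
headface [ 0.60164016 -0.14461472  0.185     ]
tip tri [ 0.60810271 -0.08005346  0.18563366]
head scene at x=.604 [ 0.604      -0.14325069  0.18821656] tip [ 0.609      -0.07917388  0.18589843]
ear top corner tailside front scene [ 0.59991521 -0.05518818  0.198     ]
side head [ 0.6040199  -0.142       0.18202793]
cam [ 0.6111 -0.0652  0.3286]
```

Tip at about (0.608, -0.081, 0.1856) and hole mouth at (0.6108, -0.059, 0.185). That needs roughly +0.8 mm in x and -0.5 mm in z, so I'll enter slowly.

```bash
python3 -m handwheel '[{"tx":1,"ty":3,"tz":-0.5,"rx":0,"ry":0,"rz":0,"grip":6},{"tx":1.6,"ty":8,"tz":-0.5,"rx":0,"ry":0,"rz":0,"grip":6},{"tx":2.1,"ty":14,"tz":-0.5,"rx":0,"ry":0,"rz":0,"grip":6},{"tx":2.6,"ty":19,"tz":-0.5,"rx":0,"ry":0,"rz":0,"grip":6},{"tx":3,"ty":23,"tz":-0.5,"rx":0,"ry":0,"rz":0,"grip":6},{"tx":3.3,"ty":26,"tz":-0.5,"rx":0,"ry":0,"rz":0,"grip":6},{"tx":3.5,"ty":28,"tz":-0.5,"rx":0,"ry":0,"rz":0,"grip":6},{"tx":3.5,"ty":28,"tz":-0.5,"rx":0,"ry":0,"rz":0,"grip":6}]'
```

```text
time_s: 9.3
tcp_pos: [0.608, -0.0986, 0.1804]
tcp_rot: [-179.2, -4.0, 84.5]
contact_force: [-2.0, 0.3, 1.8]
width: 0.11
grip_force: 58.9
```

```bash
python3 -m handwheel '[{"tx":0.1,"ty":3,"tz":0.2,"rx":0,"ry":0,"rz":0,"grip":6},{"tx":0.3,"ty":6,"tz":0.2,"rx":0,"ry":0,"rz":0,"grip":6},{"tx":0.6,"ty":9,"tz":0.2,"rx":0,"ry":0,"rz":0,"grip":6},{"tx":0.9,"ty":12,"tz":0.2,"rx":0,"ry":0,"rz":0,"grip":6},{"tx":1.0,"ty":13,"tz":0.2,"rx":0,"ry":0,"rz":0,"grip":6}]'
```

```text
time_s: 9.72
tcp_pos: [0.6091, -0.086, 0.1805]
tcp_rot: [-179.2, -3.9, 84.5]
contact_force: [-5.2, -1.6, 2.5]
width: 0.112
grip_force: 59.1
```

```bash
python3 -m handwheel '[{"tx":-0.3,"ty":2,"tz":0.3,"rx":0,"ry":0,"rz":0,"grip":6},{"tx":-0.1,"ty":5,"tz":0.3,"rx":0,"ry":0,"rz":0,"grip":6},{"tx":0.2,"ty":8,"tz":0.3,"rx":0,"ry":0,"rz":0,"grip":6},{"tx":0.4,"ty":11,"tz":0.3,"rx":0,"ry":0,"rz":0,"grip":6},{"tx":0.6,"ty":13,"tz":0.3,"rx":0,"ry":0,"rz":0,"grip":6},{"tx":0.6,"ty":13,"tz":0.3,"rx":0,"ry":0,"rz":0,"grip":6}]'
```

```text
time_s: 10.22
tcp_pos: [0.6103, -0.0724, 0.1807]
tcp_rot: [-179.3, -4.0, 84.5]
contact_force: [-4.4, -0.7, 1.3]
width: 0.105
grip_force: 59.0
```

The tip is through both ears, about 33 mm in, with low forces. Now I'll release, lift, and go behind the head with shut, vertical fingers.

```bash
python3 -m handwheel '[{"tx":0,"ty":0,"tz":0,"rx":0,"ry":0,"rz":0,"grip":20},{"tx":0,"ty":0,"tz":0,"rx":0,"ry":0,"rz":0,"grip":36},{"tx":0,"ty":0,"tz":0,"rx":0,"ry":0,"rz":0,"grip":40},{"tx":0,"ty":0,"tz":10,"rx":0,"ry":0,"rz":0,"grip":40},{"tx":0,"ty":0,"tz":30,"rx":0,"ry":0,"rz":0,"grip":40},{"tx":-1,"ty":-20,"tz":40,"rx":-2,"ry":0,"rz":0,"grip":0},{"tx":-3,"ty":-45,"tz":40,"rx":-4,"ry":0,"rz":0,"grip":0},{"tx":-4.5,"ty":-52,"tz":40,"rx":-4,"ry":0,"rz":0,"grip":0},{"tx":-4.5,"ty":-52,"tz":40,"rx":-4,"ry":0,"rz":0,"grip":0},{"tx":-4.5,"ty":-52,"tz":40,"rx":-4,"ry":0,"rz":0,"grip":0}]'
python3 - <<'E'
from h import *
import pickle
c=shot('wrist');q=shot('scene');s=shot('side');pickle.dump((c,s,q),open('c5.pkl','wb'))
t=r.state();print(t['tcp_pos'],t['tcp_rot'],t['width'])
A=cv2.resize(c['color'][60:330,200:440],(480,540),interpolation=cv2.INTER_CUBIC)
I=[cv2.resize(k['color'][v-27:v+27,u-32:u+32],(320,270),interpolation=cv2.INTER_CUBIC) for k in(s,q) for u,v in [proj(k,[.608,-.08,.185])[0].astype(int)]]
print([proj(k,[.608,-.08,.185])[0].astype(int) for k in(s,q)])
cv2.imwrite('pics/w5.png',np.hstack([A,np.vstack(I)])[:,:,::-1])
E
```

```text
time_s: 11.05
tcp_pos: [0.6057, -0.1249, 0.2207]
tcp_rot: [-179.7, -0.1, 84.4]
contact_force: [-0.4, 0.9, -1.2]
width: -0.001
grip_force: 0.0
[ 0.60574183 -0.12446615  0.22038711] [-1.79660694e+02 -3.13771076e-02  8.44991943e+01] 0.0030292080693059952
[array([324, 231]), array([295, 234])]
```

View pics/w5.png

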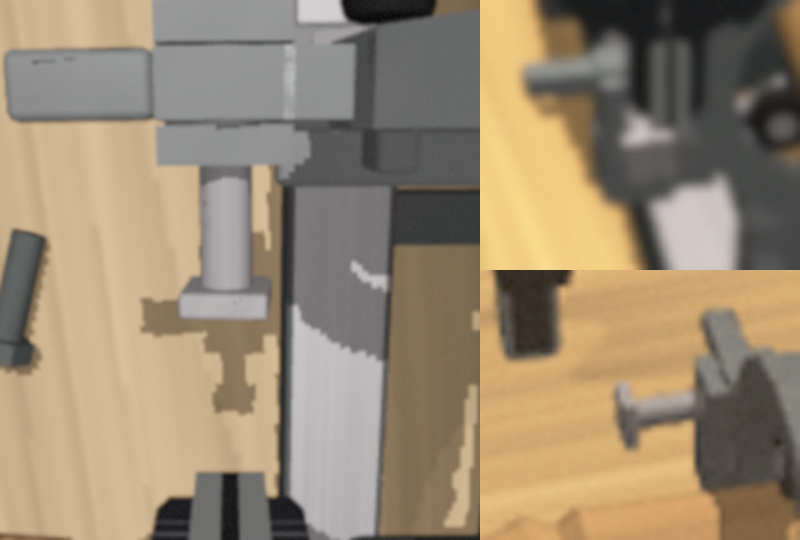

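The pin sits in the fork with its head about 27 mm out, and the lug and tab are closed between the ears. Next I'll lower behind the head and push.

```bash
python3 -m handwheel '[{"tx":-0.5,"ty":0,"tz":-25,"rx":0,"ry":0,"rz":0,"grip":0},{"tx":-0.5,"ty":0,"tz":-42,"rx":0,"ry":0,"rz":0,"grip":0},{"tx":0,"ty":10,"tz":-42,"rx":0,"ry":0,"rz":0,"grip":0},{"tx":0.7,"ty":18,"tz":-42,"rx":0,"ry":0,"rz":0,"grip":0},{"tx":1.2,"ty":24,"tz":-42,"rx":0,"ry":0,"rz":0,"grip":0},{"tx":1.7,"ty":29,"tz":-42,"rx":0,"ry":0,"rz":0,"grip":0},{"tx":2.2,"ty":34,"tz":-42,"rx":0,"ry":0,"rz":0,"grip":0},{"tx":2.6,"ty":38,"tz":-42,"rx":0,"ry":0,"rz":0,"grip":0},{"tx":2.8,"ty":40,"tz":-42,"rx":0,"ry":0,"rz":0,"grip":0}]'
```

```text
time_s: 11.95
tcp_pos: [0.609, -0.0846, 0.1795]
tcp_rot: [-179.8, 0.1, 84.5]
contact_force: [-0.1, -1.1, -0.3]
width: -0.002
grip_force: 0.3
```

```bash
python3 -m handwheel '[{"tx":0.2,"ty":2,"tz":0,"rx":0,"ry":0,"rz":0,"grip":0},{"tx":0.4,"ty":4,"tz":0,"rx":0,"ry":0,"rz":0,"grip":0},{"tx":0.6,"ty":6,"tz":0,"rx":0,"ry":0,"rz":0,"grip":0},{"tx":0.8,"ty":8,"tz":0,"rx":0,"ry":0,"rz":0,"grip":0},{"tx":0.8,"ty":8.5,"tz":0,"rx":0,"ry":0,"rz":0,"grip":0}]'
```

```text
time_s: 12.37
tcp_pos: [0.6095, -0.0766, 0.1787]
tcp_rot: [-179.7, 0.0, 84.5]
contact_force: [-0.1, 0.3, 0.6]
width: 0.002
grip_force: 0.2
```

```bash
python3 -m handwheel '[{"tx":0.1,"ty":1,"tz":0,"rx":0,"ry":0,"rz":0,"grip":0},{"tx":0.2,"ty":2,"tz":0,"rx":0,"ry":0,"rz":0,"grip":0},{"tx":0.2,"ty":2.5,"tz":0,"rx":0,"ry":0,"rz":0,"grip":0},{"tx":0.2,"ty":2.5,"tz":0,"rx":0,"ry":0,"rz":0,"grip":0}]'
```

```text
time_s: 12.7
tcp_pos: [0.6096, -0.075, 0.1788]
tcp_rot: [-179.7, 0.1, 84.5]
contact_force: [-0.5, -2.4, -0.2]
width: -0.004
grip_force: 1.3
```

```bash
python3 -m handwheel '[{"tx":0.1,"ty":1,"tz":0,"rx":0,"ry":0,"rz":0,"grip":0},{"tx":0.2,"ty":2,"tz":0,"rx":0,"ry":0,"rz":0,"grip":0},{"tx":0.2,"ty":2.5,"tz":0,"rx":0,"ry":0,"rz":0,"grip":0},{"tx":0.2,"ty":2.5,"tz":0,"rx":0,"ry":0,"rz":0,"grip":0}]'
```

```text
time_s: 13.03
tcp_pos: [0.6097, -0.0749, 0.1788]
tcp_rot: [-179.7, 0.4, 84.5]
contact_force: [-1.0, -9.2, -0.6]
width: 0.003
grip_force: 4.3
```

It has stopped against the fork. One firmer press, then back off and check.

```bash
python3 -m handwheel '[{"tx":0.1,"ty":1.5,"tz":0,"rx":0,"ry":0,"rz":0,"grip":0},{"tx":0.2,"ty":3,"tz":0,"rx":0,"ry":0,"rz":0,"grip":0},{"tx":0.2,"ty":3,"tz":0,"rx":0,"ry":0,"rz":0,"grip":0}]'
python3 -m handwheel '[{"tx":-0.5,"ty":-8,"tz":0,"rx":0,"ry":0,"rz":0,"grip":0},{"tx":-3,"ty":-30,"tz":0,"rx":0,"ry":0,"rz":0,"grip":0},{"tx":-5,"ty":-55,"tz":20,"rx":0,"ry":0,"rz":0,"grip":0},{"tx":-5,"ty":-55,"tz":45,"rx":0,"ry":0,"rz":0,"grip":0},{"tx":-5,"ty":-55,"tz":45,"rx":0,"ry":0,"rz":0,"grip":0},{"tx":-5,"ty":-55,"tz":45,"rx":0,"ry":0,"rz":0,"grip":0},{"tx":-5,"ty":-55,"tz":45,"rx":0,"ry":0,"rz":0,"grip":0}]'
python3 - <<'E'
from h import *
c=shot('wrist');q=shot('scene');s=shot('side')
A=cv2.resize(c['color'][60:330,200:440],(480,540),interpolation=cv2.INTER_CUBIC)
I=[cv2.resize(k['color'][v-27:v+27,u-32:u+32],(320,270),interpolation=cv2.INTER_CUBIC) for k in(s,q) for u,v in [proj(k,[.608,-.06,.185])[0].astype(int)]]
cv2.imwrite('pics/w6.png',np.hstack([A,np.vstack(I)])[:,:,::-1])
E
```

```text
time_s: 13.28
tcp_pos: [0.6097, -0.0749, 0.1789]
tcp_rot: [-179.7, 0.7, 84.5]
contact_force: [-1.3, -14.1, -1.2]
width: 0.001
grip_force: 7.5
time_s: 13.87
tcp_pos: [0.6047, -0.123, 0.2233]
tcp_rot: [-179.7, -0.0, 84.5]
contact_force: [-0.1, -1.0, -0.2]
width: -0.001
grip_force: 0.0
```

View pics/w6.png

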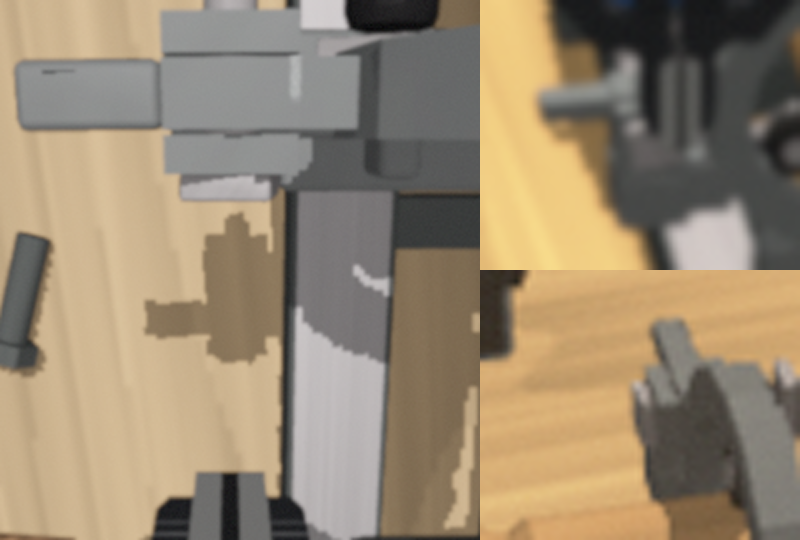

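The head is flush against the tailstock-side ear, the tip comes out beyond the far ear, the gate is closed and the robot is clear.

```bash
python3 -c "from rig import r; print(r.job_done())"
```

```text
the job is handed in; nothing more can be done
None
```

The steady rest is closed and the pin is pushed fully home from the tailstock side, its head flush against the fork. The arm is clear, I didn't touch the other bench items, and the job is handed in at about 14 s on the robot's clock.

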